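# Load the hang-on caddy and hang it on the rail

### The arm

A 6-joint arm with a two-finger parallel gripper is mounted at the origin on a cart in front of the work surface, level with it; the furniture and walls round the work are solid. World frame = base frame: x ahead of the robot, y to its left, z up, the work surface at z = 0. Lengths are in m, angles in rad, forces in N, time in s.
With the tool pointing down it reaches from about 0.35 to 0.975 m from the base axis. Payload 4.9 kg.
Tool frame: the origin (TCP) lies between the finger pads; the fingertips stand 25 mm ahead of it and the grasp point (between the pads) lies 6 mm ahead of it; z points along the fingers, y is the line along which they close (so a half turn about z gives the same grasp; the last joint's range is limited). The gripper opens to 85 mm and grips with 20 to 120 N. Pads are 22 mm wide; open, the fingers measure 114 mm over their backs; the gripper's body (76 mm by 85 mm) begins 54 mm behind the grasp point. The pads swing forward as they close: fully open they stand 13 mm farther back than shut.
Start: joints at [-1.226, 0.053, 1.613, -0, 1.476, -0.119], TCP at [0.28, -0.559, 0.221] pointing down, gripper open.
Joint ranges: [-3.01, 3.01], [-1.01, 2.22], [0.06, 2.58], [-1.02, 4.17], [0.09, 2.62], [-3.14, 3.14]. Speed limits (rad/s): [2.57, 2.57, 3.14, 3.14, 3.14, 3.14].

### API

Orientations are given as a unit quaternion [w, x, y, z].
In Python, from plant import manip gives the robot as it stands.
- The arm moves only by the shell command python3 -m inch 'ROWS'. ROWS is JSON, a list of rows, each a list of 3 entries, a list of its own where there are three numbers: the shift along the tool's x, y, z in m, then the turn, a rotation vector about the tool's x, y, z in rad, then the opening, from 0 (shut) to 1 (fully open). A call has 1 to 8 rows; each row shifts and turns the commanded pose from where the row before left it, along the tool's axes as they then stand; what a row does not reach is not made up. A row lasts 1/10 s, in which the tool goes at most 50 mm and 8.59 degrees, less where a joint would pass 70% of its speed; a pose out of reach is approached as far as the arm can. A call with a gripper value outside its range is refused whole. The fingers move at their own pace and stop on an object; the grip force is fixed at half the most. Time passes only in rows, so rows that do not move let the fingers close. It gives the time, the measured TCP pose, the force, the opening and the grip force at its end, in the units of the state.
- manip.state(): the state, without advancing time (a new reading comes with each control period).
- manip.grab_frame(name): name is "scene" or "side" or "wrist"; returns (picture, depth): 384x512x3 uint8, red, green, blue; 384x512 float32, m along the optical axis (not along the pixel's ray), 0 where there is no reading.
- manip.camera_params(name): a dict with "camera_matrix" (3x3 intrinsics, pixels), "rvec" (rotation vector, rad) and "tvec" (3), from world to camera coordinates, as OpenCV has them. Camera axes: x right, y down, z forward; pixel columns grow to the right and rows downward; lengths in m; the calibration is good to about 2 mm. The wrist camera is an equidistant fisheye: a pixel r from the principal point sees the ray r / f radians off the axis. A picture is of the moment at which its call begins: read the wrist's pose just before it. camera_params takes no time and is no camera call; for the wrist camera it gives the pose at the moment of the call.
- manip.job_done(): hands the job in; it is judged then, once.
Trained networks look in the newest picture that a camera, given by its name, has taken for a name from the list of things; names that differ only in an ending like _2 or _b are one class to them, and where a whole thing is asked for, a point or a joint stands for the part that bears it (a point fixed in the world has none). Each returns a list of dicts, best first, with "score" (0 to 1); they miss things now and then, are a little off and sometimes report something else, mostly with a low value. They report only what shows in the picture. A call takes as long as a camera call. They do not tell look-alikes from the thing itself.
- manip.look_for(camera, label): "point" ([x, y, z] in m, in world coordinates, good to about 4 mm: the middle of the surface that is visible of it).
The state is a dict: "time": time; "joint_pos": joint angles; "joint_vel": joint speeds; "joint_efforts": joint torques, N m; "tool_pos": TCP position; "tool_rot": TCP orientation; "contact_force": force on the tool from outside, world axes, zero at the start; "ft_torque": the same for the moment, N m; "gripper_width": opening from 0.0 (shut) to 1.0 (fully open); "grasp_force": force on a finger pad.
Only numpy, scipy, OpenCV 4.12 (cv2) and the standard library are available. Lean on these libraries where they do the work, as an engineer would, in place of code of your own. Each camera call takes 0.05 s, during which the arm holds its last target. There are 200 camera calls.

### The job

Stand the spice jar (the one with the wide screw cap) in the square pocket of the small steel caddy while the caddy is still on the bench, then hang the loaded caddy with both hooks over the top rail of the stand. The jar makes it heavy at one end and its weight lies in front of the hooks, so let it down and let go slowly: it must not drop, swing or spill the jar, and must end hanging still with its back leaning on the stand's lower strip. Leave the shaker, tin, sauce cup and onion where they are.

Things in the scene. Friction and masses are not known exactly. Their poses are not given: they have to be found in the camera images.
- caddy: the loose hang-on caddy, 68 (x) x 156 (y) mm box, walls 50 mm high and 3 mm thick, 0.32 to 0.44 kg; on the bench at the start, hooks away from the robot. Origin at the centre of its underside; x to its back (hook side), y to its left, z up. Its right end (-y) is one open square pocket, its left end (+y) is split into narrow slots in which the jar does not fit; a black grip stands on a stem over the middle
- caddy_grip (a point): centre of the caddy's black grip, 117 mm over the underside of the caddy; axes as the caddy's. The grip is 18 mm in x, 28 mm in y, 34 mm high (100 to 134 mm over the underside). Take it from above with the fingers closing along the caddy's x, since the jar's cap comes up to 109 mm, about 25 mm to the side of the grip's centre (18 mm at least)
- caddy_pocket (a point): centre of the floor of the square pocket, 46.5 mm to the right (-y) of the caddy's centre and 3 mm over its underside; axes as the caddy's. Inside 62 mm in x, 57 mm in y, 47 mm deep. Behind the pocket rises the right hook's stem (14 mm wide, at y = -60 mm, x = 31 to 34 mm from the caddy's centre), so fingers that close along the caddy's x should open only a little when they let go
- hook_left (a point): middle of the downward-open mouth of the left hook, on the underside of its top: 44 mm behind the caddy's centre (+x), 60 mm to the left, 122 mm over its underside; axes as the caddy's. Hook 14 mm wide in y; mouth 20 mm wide in x, from the stem (flush with the caddy's back face, 10 mm in front of this point) to the lip (10 mm behind it); the lip reaches 18 mm down and then flares back another 9 mm
- hook_right (a point): the same point of the right hook, 60 mm to the right
- rack: fixed stand: dark base plate (100 x 320 mm, 8 mm thick), posts 270 mm apart, round top rail along y, flat lower strip (front face 6 mm in front, -x, of the rail's axis, 75 to 100 mm over the bench); nothing higher than 193 mm. Origin on the bench under the rail's middle, z up, x away from the robot; the caddy hangs on the -x side, its x as the stand's
- rail_mid (a point): middle of the top rail's axis, 180 mm over the bench (radius 6 mm, free 120 mm either side); axes as the stand's. With the rail in the middle of the hooks' mouths the caddy's back clears the strip by 4 mm; let go, its foot swings in about 8 mm onto the strip (tilt about 0.08 rad). Hung, its underside is about 64 mm over the bench
- jar_mid (a point): the spice jar, a clear jar with a wide screw cap, 45 mm across, 106 mm high, 0.11 to 0.22 kg; point at half its height (53 mm over its foot), z up; it stands upright on the bench at the start
- shaker_mid (a point): salt shaker, 44 mm across, 90 mm high, a bystander; point at half its height
- tin_mid (a point): bean tin, 57 mm across, 72 mm high, a bystander; point at half its height
- cup: small sauce cup, 61 mm across, 35 mm high, a bystander; origin at the centre of its underside
- onion: onion, 75 mm across, a bystander; origin at its underside
Things that resemble listed ones, but are neither listed nor needed, are in the scene too. What is shaped like the caddy but red is not meant.

How it is judged:
On the way:
1. the jar stands in the square pocket, let go, with the caddy still on the bench (x of jar_mid in the frame of caddy_pocket between -0.02 and 0.02 m and y of jar_mid in the frame of caddy_pocket between -0.015 and 0.015 m and z of jar_mid in the frame of caddy_pocket between 0.045 and 0.062 m and angle between the z axis of jar_mid and the z axis of caddy_pocket, either way round below 0.25 rad and height (world z) of caddy_pocket below 0.012 m and contact force between the fingers and jar below 0.1 N and angle between jar_mid's own z axis and vertical below 0.15 rad and linear speed of jar below 0.03 m/s), for 0.2 s.
At the end, for the whole second after the job is handed in: Each hook mouth's middle lies -14 to +12 mm across and 0 to 12 mm over the rail's axis; the stand bears over 2 N; caddy floor over 50 mm up, tilt under 0.17 rad, still (0.02 m/s, 0.1 rad/s); jar on the square pocket's floor, within 20 x 15 mm of its centre and 0.25 rad of upright in it (x of hook_left in the frame of rail_mid between -0.014 and 0.012 m and z of hook_left in the frame of rail_mid between 0 and 0.012 m and x of hook_right in the frame of rail_mid between -0.014 and 0.012 m and z of hook_right in the frame of rail_mid between 0 and 0.012 m and x of jar_mid in the frame of caddy_pocket between -0.02 and 0.02 m and y of jar_mid in the frame of caddy_pocket between -0.015 and 0.015 m and z of jar_mid in the frame of caddy_pocket between 0.045 and 0.062 m and angle between the z axis of jar_mid and the z axis of caddy_pocket, either way round below 0.25 rad and angle between caddy_grip's own z axis and vertical below 0.17 rad and contact force between caddy and rack above 2 N and height (world z) of caddy_pocket above 0.05 m and linear speed of caddy below 0.02 m/s and angular speed of caddy below 0.1 rad/s); the robot touches nothing.
It fails at once if the caddy drops or swings free of the fingers faster than 0.3 m/s or 3 rad/s (contact force between the fingers and caddy below 0.05 N and (linear speed of caddy above 0.3 m/s or angular speed of caddy above 3 rad/s)).
It fails at once if the jar is tipped over (more than 0.8 rad) (angle between jar_mid's own z axis and vertical above 0.8 rad).
It fails at once if the shaker, tin, sauce cup or onion is pushed more than 40 mm (distance of any of shaker_mid, tin_mid, cup, onion from where it was at the start of the episode above 0.04 m).
It also fails if it takes over 64 s, if anything falls off the work surface, if the arm or the gripper's body presses on something with over 40 N, if the wrist force passes 120 N, or if a joint passes its speed limit or range.

## Working session

There is one attempt and no reset: what is moved stays moved. The work goes in short steps, Python scripts to look and compute and a shell command to move; the robot and the scene stay as the last step left them, time stands still between calls to the robot, and variables do not carry over. Pictures are saved under pics/ and viewed, at most 12 in all, crops included, and the job is handed in when it is done.

```bash
mkdir -p pics; cat > h.py <<'E'
import numpy as np, cv2
from scipy.spatial.transform import Rotation as R
from plant import manip
def grab(n):
    p=manip.camera_params(n); im,d=manip.grab_frame(n); return im,d,p
def cloud(d,p,fish=False):
    K=np.array(p["camera_matrix"]); v,u=np.mgrid[:d.shape[0],:d.shape[1]]
    x=(u-K[0,2])/K[0,0]; y=(v-K[1,2])/K[1,1]
    if fish:
        r=np.hypot(x,y)+1e-9; s=np.tan(np.minimum(r,1.5))/r; x=x*s; y=y*s
    c=np.stack([x*d,y*d,d],-1)
    Rm=cv2.Rodrigues(np.array(p["rvec"],float))[0]
    w=(c-np.array(p["tvec"]).ravel())@Rm
    w[d<=0]=np.nan
    return w
def proj(P,p):
    return cv2.projectPoints(np.array(P,float).reshape(-1,3),np.array(p["rvec"],float),np.array(p["tvec"],float),np.array(p["camera_matrix"]),None)[0].reshape(-1,2)
def quat(s): q=s["tool_rot"]; return R.from_quat([q[1],q[2],q[3],q[0]])
E
python3 - <<'E'
from h import *
ims=[]
for n in ("scene","side"):
    im,d,p=grab(n); cv2.imwrite(f"pics/{n}0.png",im[:,:,::-1]); np.savez(f"{n}0.npz",im=im,d=d,w=cloud(d,p)); ims.append(im)
    for l in ("caddy","caddy_grip","caddy_pocket","hook_left","hook_right","rack","rail_mid","jar_mid","shaker_mid","tin_mid","cup","onion"):
        for r in manip.look_for(n,l)[:3]: print(n,l,np.round(r["point"],3),round(r["score"],2),proj(r["point"],p).round()[0])
s=manip.state(); print(s["time"],s["tool_pos"],quat(s).as_matrix().round(3))
E
```

```text
scene caddy [0.458 0.242 0.037] 0.79 [248. 219.]
scene caddy_grip [0.456 0.242 0.034] 0.67 [249. 220.]
scene caddy_pocket [0.458 0.244 0.037] 0.76 [248. 220.]
scene hook_left [0.456 0.247 0.04 ] 0.57 [248. 220.]
scene hook_right [0.454 0.248 0.037] 0.92 [248. 221.]
scene rack [0.664 0.069 0.007] 0.82 [255. 174.]
scene rail_mid [0.662 0.069 0.005] 0.71 [256. 174.]
scene jar_mid [ 0.57  -0.293  0.068] 0.54 [338. 141.]
scene shaker_mid [0.392 0.008 0.023] 0.42 [309. 205.]
scene tin_mid [ 0.439 -0.147  0.062] 0.63 [333. 174.]
scene cup [0.393 0.006 0.022] 0.74 [309. 205.]
scene onion [0.392 0.005 0.021] 0.51 [309. 205.]
side caddy [0.461 0.224 0.035] 0.93 [245. 196.]
side caddy [0.466 0.685 0.036] 0.91 [196. 109.]
side caddy_grip [0.462 0.684 0.043] 0.92 [195. 108.]
side caddy_grip [0.46  0.227 0.036] 0.75 [245. 196.]
side caddy_pocket [0.462 0.68  0.04 ] 0.94 [195. 109.]
side caddy_pocket [0.465 0.226 0.04 ] 0.78 [246. 195.]
side hook_left [0.469 0.684 0.037] 0.69 [197. 108.]
side hook_left [0.395 0.015 0.016] 0.17 [256. 257.]
side hook_right [0.465 0.681 0.038] 0.96 [196. 109.]
side hook_right [0.464 0.227 0.034] 0.91 [246. 196.]
side rack [0.663 0.041 0.014] 0.78 [322. 217.]
side jar_mid [ 0.559 -0.313  0.107] 0.62 [361. 316.]
side shaker_mid [ 0.427 -0.283  0.077] 0.79 [314. 332.]
side shaker_mid [0.394 0.016 0.015] 0.67 [255. 257.]
side tin_mid [ 0.444 -0.175  0.068] 0.62 [299. 296.]
side cup [0.394 0.016 0.018] 0.82 [255. 256.]
side cup [ 0.449 -0.172  0.066] 0.19 [300. 295.]
side onion [0.498 0.419 0.05 ] 0.6 [231. 151.]
1.3 [ 0.27956752 -0.5589349   0.22108746] [[ 0.894  0.447 -0.   ]
 [ 0.447 -0.894  0.   ]
 [-0.    -0.    -1.   ]]
```

```bash
python3 - <<'E'
import cv2,numpy as np
a=cv2.imread("pics/scene0.png");b=cv2.imread("pics/side0.png")
cv2.imwrite("pics/s0.png",cv2.resize(a,(800,600)));cv2.imwrite("pics/s1.png",cv2.resize(b,(800,600)))
E
```

```text
(no output)
```

View pics/s0.png

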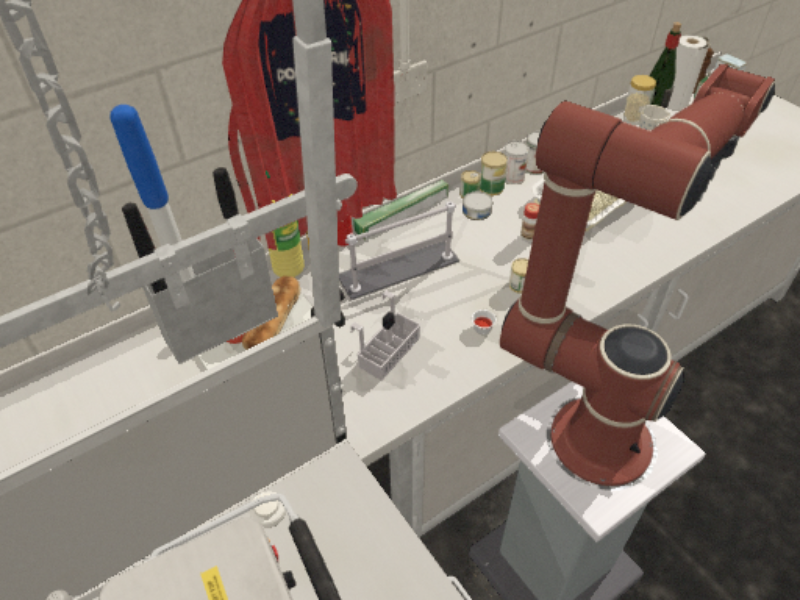

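View pics/s1.png

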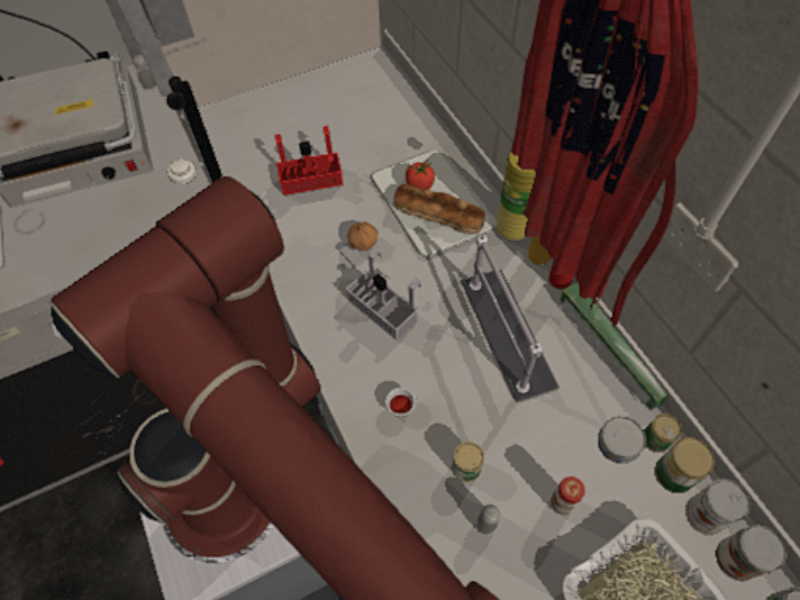

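Scene (800x600 view): steel caddy (388,345), stand (400,265), cup (482,322), tin (520,272), red-capped jar (530,220). Side: onion (362,235), red caddy decoy (308,165), shaker (488,517).
Jar candidates (side): red-capped (568,493), shaker (488,517), tin (467,460), and the larger jars at the back (663,432), (685,465), (620,438). By description and size I choose (568,493). Next I measure it and check a crop.

```bash
python3 - <<'E'
from h import *
for n in ("scene","side"):
    z=np.load(n+"0.npz"); w=z["w"]; im=z["im"]
    X,Y,Z=w[...,0],w[...,1],w[...,2]
    def box(a,b,c): return (X>a[0])&(X<a[1])&(Y>b[0])&(Y<b[1])&(Z>c[0])&(Z<c[1])
    t=box((.3,.6),(0.1,.4),(-.02,.02)); print(n,"bench",np.nanmedian(Z[t]))
    for nm,c in (("jar",(.565,-.30)),("shk",(.43,-.28)),("tin",(.445,-.16))):
        m=box((c[0]-.05,c[0]+.05),(c[1]-.05,c[1]+.05),(.02,.2))
        if m.sum()<5: print(nm,"none"); continue
        zt=np.percentile(Z[m],98); tp=m&(Z>zt-.008)
        print(n,nm,m.sum(),"ztop",zt.round(3),"top ctr",[((q[tp].min()+q[tp].max())/2).round(3) for q in(X,Y)],"ext",[np.ptp(q[tp]).round(3) for q in(X,Y)])
    m=box((.6,.8),(-.2,.3),(.165,.2)); P=w[m]; print("rail n",len(P))
    if len(P)>10:
        pf=np.polyfit(P[:,1],P[:,0],1); print("rail slope x(y)",pf, "y range",P[:,1].min(),P[:,1].max(),"z",np.percentile(P[:,2],[5,50,95]))
    m=box((.36,.58),(.1,.36),(.025,.2)); P=w[m]; print("caddy n",len(P))
    rim=P[(P[:,2]>.035)&(P[:,2]<.06)]
    r=cv2.minAreaRect(rim[:,:2].astype(np.float32)); print("rim rect",r)
    g=P[(P[:,2]>.102)]; dark=im[m][P[:,2]>.102].max(1)<60
    print("grip",dark.sum(), g[dark].mean(0) if dark.any() else None, "min/max",g[dark].min(0),g[dark].max(0))
    h=g[~dark]; print("hooks",[ (h[h[:,1]>.23].mean(0).round(3),(h[:,1]>.23).sum()), (h[h[:,1]<=.23].mean(0).round(3),(h[:,1]<=.23).sum())])
im=cv2.imread("pics/side0.png"); a=cv2.resize(im[270:350,280:400],(600,400),interpolation=cv2.INTER_CUBIC)
im=cv2.imread("pics/side0.png"); b=cv2.resize(im[145:235,200:320],(600,450),interpolation=cv2.INTER_CUBIC)[:, :]
a=cv2.resize(a,(400,267)); b=cv2.resize(b,(400,300)); c=np.zeros((300,800,3),np.uint8); c[:267,:400]=a; c[:,400:]=b
cv2.imwrite("pics/crop1.png",c)
E
```

```text
scene bench 0.0004539957145977692
scene jar 183 ztop 0.11 top ctr [np.float64(0.573), np.float64(-0.306)] ext [np.float64(0.04), np.float64(0.043)]
shk none
scene tin 175 ztop 0.074 top ctr [np.float64(0.45), np.float64(-0.159)] ext [np.float64(0.051), np.float64(0.056)]
rail n 270
rail slope x(y) [0.1484105  0.64530264] y range -0.08461344875850986 0.21281953479965252 z [0.1751009  0.18342271 0.19139826]
caddy n 802
rim rect ((0.4574090242385864, 0.23934470117092133), (0.07369645684957504, 0.16378505527973175), 18.64997100830078)
grip 56 [0.4531442  0.24404578 0.12319036] min/max [0.44575841 0.22736743 0.1028411 ] [0.46403494 0.25517172 0.13865289]
hooks [(array([0.476, 0.302, 0.121]), np.int64(52)), (array([0.51 , 0.202, 0.121]), np.int64(45))]
side bench -5.9804249253890245e-05
side jar 360 ztop 0.11 top ctr [np.float64(0.579), np.float64(-0.311)] ext [np.float64(0.042), np.float64(0.042)]
side shk 232 ztop 0.09 top ctr [np.float64(0.43), np.float64(-0.278)] ext [np.float64(0.028), np.float64(0.027)]
side tin 378 ztop 0.074 top ctr [np.float64(0.451), np.float64(-0.166)] ext [np.float64(0.058), np.float64(0.058)]
rail n 394
rail slope x(y) [0.15436013 0.65054292] y range -0.08856670887952582 0.2068461191306693 z [0.17842512 0.18491426 0.19158033]
caddy n 783
rim rect ((0.4622207283973694, 0.23509207367897034), (0.07448484748601913, 0.16171400249004364), 20.648714065551758)
grip 72 [0.46421827 0.23015562 0.12457778] min/max [0.4504401  0.18720664 0.10201525] [0.5127602  0.30510711 0.13790575]
hooks [(array([0.481, 0.301, 0.12 ]), np.int64(48)), (array([0.516, 0.197, 0.122]), np.int64(47))]
```

View pics/crop1.png

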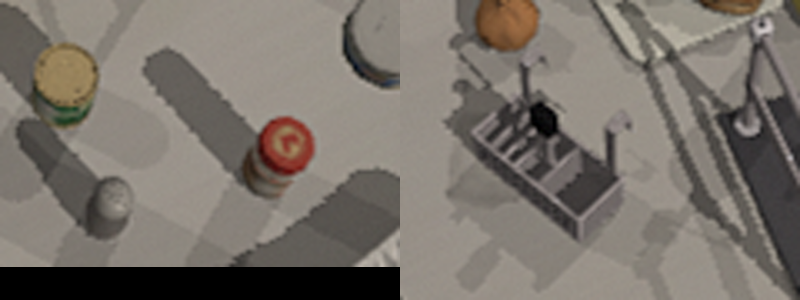

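Crop: red-capped clear jar at crop (285,150), shaker (110,205), tin (65,80); the steel caddy's open pocket is at its right end, crop (580,185). Sizes match the descriptions.

```bash
python3 -m inch '[[[0.047,-0.0115,-0.004],[0,0,0],1],[[0.047,-0.0115,-0.004],[0,0,0],1],[[0.047,-0.0115,-0.004],[0,0,0],1],[[0.047,-0.0115,-0.004],[0,0,0],1],[[0.047,-0.0115,-0.004],[0,0,0],1],[[0.047,-0.0115,-0.004],[0,0,0],1],[[0.047,-0.0115,-0.004],[0,0,0],1],[[0.047,-0.0115,-0.004],[0,0,0],1]]'
python3 -m inch '[[[0,0,0],[0,0,-0.145],1],[[0,0,0],[0,0,-0.145],1],[[0,0,0],[0,0,-0.145],1],[[0,0,0],[0,0,-0.145],1],[[0,0,0],[0,0,-0.145],1],[[0,0,0],[0,0,-0.145],1],[[0,0,0],[0,0,-0.145],1],[[0,0,0],[0,0,-0.145],1]]'
cat >> h.py <<'E'
def goto(x,y,z,yaw=None,s=None):
    "print tool-frame shift to a world TCP point and turn about tool z to a closing-axis world yaw"
    s=s or manip.state(); M=quat(s).as_matrix(); d=M.T@(np.array([x,y,z])-s["tool_pos"])
    c=np.arctan2(M[1,1],M[0,1]); print("t",round(s["time"],2),"tcp",np.round(s["tool_pos"],4),"yaw",c.round(4),"tilt",np.arccos(-M[2,2]).round(4),"w",round(s["gripper_width"],3),"gf",round(s["grasp_force"],1),"F",np.round(s["contact_force"],1))
    print("shift",d.round(4), "turn z",None if yaw is None else round(-((yaw-c+np.pi/2)%np.pi-np.pi/2),4))
E
python3 - <<'E'
from h import *
import sys
s=manip.state(); im,d,p=grab("wrist"); w=cloud(d,p,True)
print(p["camera_matrix"])
cv2.imwrite("pics/w1.png",im[:,:,::-1])
X,Y,Z=np.moveaxis(w,-1,0)
m=(abs(X-.577)<.05)&(abs(Y+.31)<.05)&(Z>.09)&(Z<.12)
print(m.sum(), np.nanmedian(Z[m]), [((q[m].min()+q[m].max())/2,np.ptp(q[m])) for q in (X,Y)])
print("bench z",np.nanmedian(Z[(abs(X-.5)<.05)&(abs(Y+.31)<.1)&(Z<.03)]))
m=(np.hypot(X-.577,Y+.31)<.12)&(np.hypot(X-.577,Y+.31)>.035)&(Z>.02)&(Z<.2)
print("near",m.sum(), w[m].min(0) if m.any() else "", w[m].max(0) if m.any() else "")
goto(.577,-.309,.2,.05)
E
```

```text
time: 2.1
tool_pos: [0.5761, -0.307, 0.2535]
tool_rot: [0.0, 0.973, 0.23, 0.0]
contact_force: [0.5, -1.0, -0.8]
gripper_width: 0.995
grasp_force: 0.0
time: 2.9
tool_pos: [0.5747, -0.3085, 0.2531]
tool_rot: [-0.0, 0.686, 0.728, 0.0]
contact_force: [-0.0, 0.1, 0.5]
gripper_width: 1.002
grasp_force: 0.0
[[297.31863964   0.         250.15329251]
 [  0.         297.31863964 187.28263409]
 [  0.           0.           1.        ]]
1473 0.10597890335779513 [(np.float64(0.5782647396823007), np.float64(0.04547688130964689)), (np.float64(-0.3090817535983339), np.float64(0.04469428966192335))]
bench z -0.0002596106392367443
near 887 [ 0.52224068 -0.42971541  0.04313415] [ 0.65307872 -0.40235207  0.0551039 ]
t 2.95 tcp [ 0.5747 -0.3085  0.2531] yaw 0.0626 tilt 0.0001 w 1.002 gf 0.0 F [0.1 0.8 0.3]
shift [-0.0007  0.0023  0.0531] turn z 0.0126
```

View pics/w1.png

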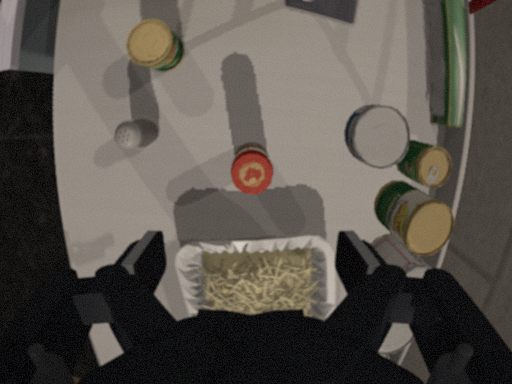

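The wrist view shows the red cap at (252,172), 45 mm across at z 0.106, centred at (0.578, -0.309). The foil tray at (258,280) is low and clear of the fingers. Descend and grasp.

```bash
python3 -m inch '[[[-0.0007,0.0035,0.03],[0,0,0],1],[[0,0,0.04],[0,0,0],1],[[0,0,0.036],[0,0,0],1],[[0,0,0.025],[0,0,0],1],[[0,0,0.025],[0,0,0],1],[[0,0,0],[0,0,0],0],[[0,0,0],[0,0,0],0],[[0,0,0],[0,0,0],0]]'
python3 -m inch '[[[0,0,0],[0,0,0],0],[[0,0,0],[0,0,0],0],[[0,0,0],[0,0,0],0],[[0,0,0],[0,0,0],0]]'
python3 -c "
from h import *
goto(.475,.193,.27,.93)"
```

```text
time: 3.75
tool_pos: [0.5794, -0.3098, 0.0994]
tool_rot: [0.002, 0.688, 0.725, 0.0]
contact_force: [0.3, 0.4, 0.1]
gripper_width: 0.514
grasp_force: 0.0
time: 4.15
tool_pos: [0.5784, -0.3091, 0.0976]
tool_rot: [0.0, 0.688, 0.726, 0.0]
contact_force: [-0.7, 0.1, 0.3]
gripper_width: 0.001
grasp_force: 0.0
t 4.15 tcp [ 0.5784 -0.3091  0.0976] yaw 0.0529 tilt 0.0006 w 0.001 gf 0.0 F [-0.7  0.1  0.3]
shift [ 0.5068 -0.0766 -0.1727] turn z -0.8771
```

The gripper closed on nothing, so I look before touching anything else.

```bash
python3 - <<'E'
from h import *
im,d,p=grab("wrist"); a=im[:,:,::-1].copy()
im2,d2,p2=grab("side"); w=cloud(d2,p2); X,Y,Z=np.moveaxis(w,-1,0)
m=(abs(X-.577)<.12)&(abs(Y+.31)<.08)&(Z>.06)&(Z<.2)&(im2[...,0]>120)&(im2[...,1]<80)
print(m.sum(), w[m].min(0) if m.any() else "", w[m].max(0) if m.any() else "")
b=cv2.resize(im2[240:380,270:450,::-1],(494,384))
cv2.imwrite("pics/w2.png",cv2.resize(np.hstack([a[:,:,:],b]),(800,306)))
for c in("side","wrist"):
  for r in manip.look_for(c,"jar_mid"): print(c,r)
E
```

```text
41 [ 0.55857714 -0.33163839  0.09889812] [ 0.59429217 -0.31738146  0.1189463 ]
side {'point': [0.5546, -0.3227, 0.0667], 'score': 0.69}
wrist {'point': [0.575, -0.2928, 0.1068], 'score': 0.62}
```

View pics/w2.png

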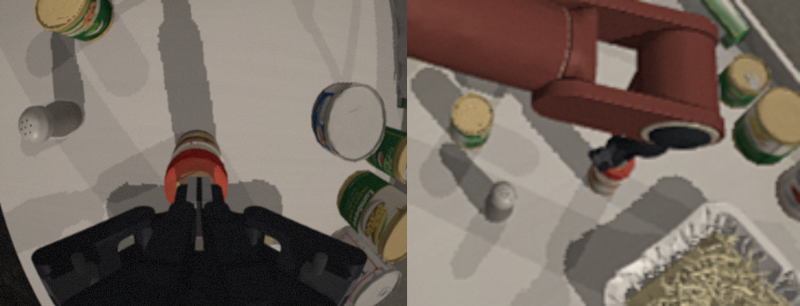

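```bash
python3 - <<'E'
from h import *
im,d,p=grab("wrist"); w=cloud(d,p,True); X,Y,Z=np.moveaxis(w,-1,0)
red=(im[...,0]>110)&(im[...,1]<70)&(Z>.05)
print("cam pos",-cv2.Rodrigues(np.array(p["rvec"]))[0].T@np.array(p["tvec"]).ravel())
print("red",red.sum(),np.percentile(w[red],[2,50,98],axis=0).round(3))
tp=red&(Z>.1); print("top",tp.sum(),np.percentile(w[tp],[2,50,98],axis=0).round(3) if tp.any() else '')
for v in range(215,300,8): print(v,[tuple(w[v,u].round(3)) for u in (245,250,255)], im[v,252])
m=(abs(X-.578)<.05)&(abs(Y+.309)<.06)&(Z>.03); print("zmax dist",np.histogram(Z[m],bins=np.arange(.03,.2,.01)))
goto(.5784,-.309,.2)
E
```

```text
cam pos [ 0.5763281  -0.24348182  0.24960267]
red 886 [[ 0.557 -0.319  0.104]
 [ 0.564 -0.304  0.106]
 [ 0.598 -0.29   0.107]]
top 883 [[ 0.557 -0.319  0.104]
 [ 0.564 -0.304  0.106]
 [ 0.598 -0.29   0.107]]
215 [(np.float64(0.576), np.float64(-0.297), np.float64(0.107)), (np.float64(0.579), np.float64(-0.297), np.float64(0.107)), (np.float64(0.582), np.float64(-0.297), np.float64(0.106))] [108  77  54]
223 [(np.float64(0.577), np.float64(-0.299), np.float64(0.112)), (np.float64(0.579), np.float64(-0.299), np.float64(0.113)), (np.float64(0.582), np.float64(-0.299), np.float64(0.112))] [24 21 22]
231 [(np.float64(0.577), np.float64(-0.299), np.float64(0.123)), (np.float64(0.579), np.float64(-0.298), np.float64(0.124)), (np.float64(0.581), np.float64(-0.298), np.float64(0.124))] [15 19 18]
239 [(np.float64(0.577), np.float64(-0.299), np.float64(0.132)), (np.float64(0.579), np.float64(-0.299), np.float64(0.131)), (np.float64(0.581), np.float64(-0.299), np.float64(0.131))] [23 22 23]
247 [(np.float64(0.577), np.float64(-0.298), np.float64(0.141)), (np.float64(0.579), np.float64(-0.299), 
[... 929 characters left out ...]
 (np.float64(0.58), np.float64(-0.315), np.float64(0.145)), (np.float64(0.582), np.float64(-0.309), np.float64(0.153))] [31 34 32]
295 [(np.float64(0.578), np.float64(-0.313), np.float64(0.154)), (np.float64(0.58), np.float64(-0.319), np.float64(0.145)), (np.float64(0.582), np.float64(-0.313), np.float64(0.154))] [34 36 33]
zmax dist (array([ 134,  150,  170,  290,  322,  138,  456, 2409,  323,  517,  525,
        760, 2439, 4386, 4584, 6505]), array([0.03, 0.04, 0.05, 0.06, 0.07, 0.08, 0.09, 0.1 , 0.11, 0.12, 0.13,
       0.14, 0.15, 0.16, 0.17, 0.18, 0.19]))
t 4.4 tcp [ 0.5782 -0.309   0.0971] yaw 0.053 tilt 0.0001 w -0.003 gf 0.0 F [0.4 0.6 0.1]
shift [-0.      0.0002 -0.1029] turn z None
```

The finger depth shows the shut fingertips about 35 mm higher than the reported TCP implies: tips at z≈0.108 instead of 0.072, so they closed just over the cap. XY agrees and the jar hasn't moved. I open, go 36 mm lower and grasp again.

```bash
python3 -m inch '[[[0,0,0],[0,0,0],1],[[0,0,0],[0,0,0],1],[[0,0,0],[0,0,0],1],[[0,0,0],[0,0,0],1],[[0,0,0],[0,0,0],1],[[0,0,0],[0,0,0],1],[[0,0,0.012],[0,0,0],1]]'
python3 -m inch '[[[0,0,0.012],[0,0,0],1],[[0,0,0.012],[0,0,0],1],[[0,0,0],[0,0,0],0],[[0,0,0],[0,0,0],0],[[0,0,0],[0,0,0],0],[[0,0,0],[0,0,0],0],[[0,0,0],[0,0,0],0],[[0,0,0],[0,0,0],0]]'
python3 - <<'E'
from h import *
im,d,p=grab("wrist"); w=cloud(d,p,True); X,Y,Z=np.moveaxis(w,-1,0)
m=(abs(X-.578)<.06)&(Y>-.302)&(Y<-.294)&(Z>.03)&(im.max(2)<60); print("finger z low",[ (round(a,3),np.percentile(Z[m&(abs(X-a)<.004)],[0,5]).round(3)) for a in np.arange(.54,.62,.004) if (m&(abs(X-a)<.004)).any()])
goto(.475,.193,.27,.93)
E
```

```text
time: 5.1
tool_pos: [0.5796, -0.3099, 0.087]
tool_rot: [0.002, 0.688, 0.726, 0.0]
contact_force: [0.3, -0.2, 0.4]
gripper_width: 1.001
grasp_force: 0.0
time: 5.9
tool_pos: [0.5786, -0.3092, 0.0617]
tool_rot: [0.001, 0.688, 0.726, 0.0]
contact_force: [-0.2, 0.4, 0.2]
gripper_width: 0.506
grasp_force: 60.9
finger z low [(np.float64(0.54), array([0.121, 0.124])), (np.float64(0.544), array([0.112, 0.118])), (np.float64(0.548), array([0.091, 0.118])), (np.float64(0.552), array([0.091, 0.118])), (np.float64(0.556), array([0.047, 0.097])), (np.float64(0.56), array([0.047, 0.086])), (np.float64(0.564), array([0.047, 0.08 ])), (np.float64(0.568), array([0.144, 0.145])), (np.float64(0.572), array([0.144, 0.146])), (np.float64(0.576), array([0.144, 0.148])), (np.float64(0.58), array([0.145, 0.148])), (np.float64(0.584), array([0.144, 0.147])), (np.float64(0.588), array([0.144, 0.146])), (np.float64(0.592), array([0.144, 0.145])), (np.float64(0.596), array([0.092, 0.118])), (np.float64(0.6), array([0.077, 0.086])), (np.float64(0.604), array([0.077, 0.094])), (np.float64(0.608), array([0.081, 0.111])), (np.float64(0.612), array([0.081, 0.091])), (np.float64(0.616), array([0.082, 0.093]))]
t 5.95 tcp [ 0.5786 -0.3092  0.0617] yaw 0.053 tilt 0.0011 w 0.506 gf 60.9 F [ 0.4  0.2 -0.5]
shift [ 0.5068 -0.0767 -0.2087] turn z -0.877
```

Jar held (43 mm opening). Lift and carry towards the caddy.

```bash
python3 -m inch '[[[0,0,-0.015],[0,0,0],0],[[0,0,-0.035],[0,0,0],0],[[0,0,-0.045],[0,0,0],0],[[0,0,-0.045],[0,0,0],0],[[0,0,-0.025],[0,0,0],0],[[0.02,-0.003,0],[0,0,0],0],[[0.04,-0.006,0],[0,0,0],0],[[0.045,-0.006,0],[0,0,0],0]]'
python3 -m inch '[[[0.045,-0.006,0],[0,0,0],0],[[0.045,-0.006,0],[0,0,0],0],[[0.045,-0.006,0],[0,0,0],0],[[0.045,-0.006,0],[0,0,0],0],[[0.045,-0.006,0],[0,0,0],0],[[0.045,-0.006,0],[0,0,0],0],[[0.025,-0.004,0],[0,0,0],0],[[0.013,-0.002,0],[0,0,0],0]]'
python3 -m inch '[[[0,0,0],[0,0,-0.11],0],[[0,0,0],[0,0,-0.11],0],[[0,0,0],[0,0,-0.11],0],[[0,0,0],[0,0,-0.11],0],[[0,0,0],[0,0,-0.11],0],[[0,0,0],[0,0,-0.11],0],[[0,0,0],[0,0,-0.11],0],[[0,0,0],[0,0,-0.11],0]]'
python3 - <<'E'
from h import *
im,d,p=grab("wrist"); w=cloud(d,p,True); cv2.imwrite("pics/w3.png",im[:,:,::-1]); np.savez("w3.npz",im=im,w=w)
X,Y,Z=np.moveaxis(w,-1,0)
m=(abs(X-.46)<.11)&(abs(Y-.237)<.11)&(Z>.04)&(Z<.056); P=w[m]
print(m.sum(), cv2.minAreaRect(P[:,:2].astype(np.float32)))
m=(abs(X-.46)<.05)&(abs(Y-.237)<.05)&(Z>.128)&(Z<.14); print("grip",m.sum(),np.percentile(w[m],[2,50,98],axis=0).round(4) if m.any() else '')
goto(.475,.193,.227,.93)
E
```

```text
time: 6.75
tool_pos: [0.5573, -0.2046, 0.2273]
tool_rot: [0.0, 0.689, 0.725, 0.0]
contact_force: [0.0, 1.0, -1.5]
gripper_width: 0.505
grasp_force: 61.2
time: 7.55
tool_pos: [0.4987, 0.1024, 0.227]
tool_rot: [0.0, 0.687, 0.727, 0.0]
contact_force: [0.3, -0.2, -0.9]
gripper_width: 0.506
grasp_force: 61.2
time: 8.35
tool_pos: [0.4996, 0.0996, 0.2266]
tool_rot: [0.0, 0.312, 0.95, -0.0]
contact_force: [0.2, 0.4, -0.8]
gripper_width: 0.507
grasp_force: 61.2
2561 ((0.46161386370658875, 0.23686757683753967), (0.07226624339818954, 0.15959155559539795), 19.844791412353516)
grip 602 [[0.4512 0.2228 0.1291]
 [0.4613 0.2351 0.1332]
 [0.4717 0.2488 0.1351]]
t 8.4 tcp [0.4996 0.0996 0.2266] yaw 0.9391 tilt 0.0005 w 0.512 gf 61.2 F [ 0.4  0.2 -1.2]
shift [ 0.075   0.0608 -0.0005] turn z 0.0091
```

View pics/w3.png

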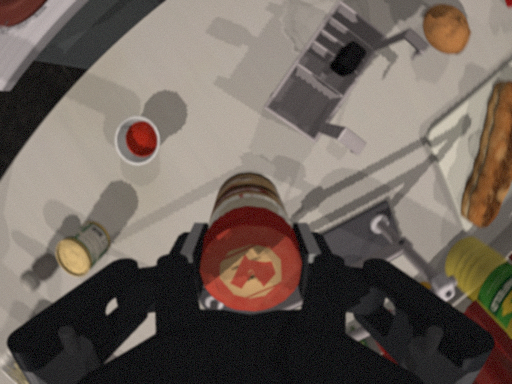

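The wrist view shows the pocket clear at (305,100), grip (348,58), and the jar upright in the fingers. Caddy centre is (0.4615, 0.2365), yaw 0.346, so the pocket is at (0.477, 0.193).

```bash
python3 -m inch '[[[0.018,0.016,0],[0,0,0],0],[[0.027,0.023,0],[0,0,0],0],[[0.018,0.015,0],[0,0,0],0],[[0.010,0.008,0],[0,0,0],0],[[0,0,0.02],[0,0,0],0],[[0,0,0.03],[0,0,0],0],[[0,0,0.03],[0,0,0],0],[[0,0,0.018],[0,0,0],0]]'
python3 -m inch '[[[0,0,0],[0,0,0],0],[[0,0,0],[0,0,0],0]]'
python3 - <<'E'
from h import *
goto(.4773,.1928,.0647,.94)
E
```

```text
time: 9.2
tool_pos: [0.4767, 0.1926, 0.1256]
tool_rot: [-0.001, 0.314, 0.949, -0.001]
contact_force: [-0.2, 0.0, -1.4]
gripper_width: 0.503
grasp_force: 61.4
time: 9.4
tool_pos: [0.4781, 0.1932, 0.1286]
tool_rot: [0.0, 0.314, 0.949, -0.0]
contact_force: [-0.5, -0.0, -1.0]
gripper_width: 0.506
grasp_force: 61.4
t 9.4 tcp [0.4781 0.1932 0.1286] yaw 0.9317 tilt 0.0003 w 0.506 gf 61.4 F [-0.5 -0.  -1. ]
shift [ 0.0004 -0.0008  0.0639] turn z -0.0083
```

```bash
python3 -m inch '[[[0,-0.001,0.015],[0,0,0],0],[[0,0,0.015],[0,0,0],0],[[0,0,0.012],[0,0,0],0],[[0,0,0.010],[0,0,0],0],[[0,0,0.006],[0,0,0],0],[[0,0,0.003],[0,0,0],0],[[0,0,0.001],[0,0,0],0],[[0,0,0.0005],[0,0,0],0]]'
python3 -m inch '[[[0,0,0],[0,0,0],0],[[0,0,0],[0,0,0],0]]'
python3 - <<'E'
from h import *
goto(.4773,.1928,.0647,.94)
E
```

```text
time: 10.2
tool_pos: [0.4775, 0.193, 0.066]
tool_rot: [0.0, 0.313, 0.95, 0.0]
contact_force: [0.2, -0.4, -1.9]
gripper_width: 0.509
grasp_force: 61.4
time: 10.4
tool_pos: [0.4775, 0.193, 0.0661]
tool_rot: [0.0, 0.314, 0.95, 0.0]
contact_force: [0.7, -0.1, -2.5]
gripper_width: 0.508
grasp_force: 61.4
t 10.4 tcp [0.4775 0.193  0.0661] yaw 0.933 tilt 0.001 w 0.508 gf 61.4 F [ 0.7 -0.1 -2.5]
shift [ 0.0001 -0.0003  0.0014] turn z -0.007
```

```bash
python3 -m inch '[[[0,0,0.0007],[0,0,0],0],[[0,0,0.0007],[0,0,0],0],[[0,0,0],[0,0,0],0]]'
python3 -m inch '[[[0,0,0],[0,0,0],0.58],[[0,0,0],[0,0,0],0.62],[[0,0,0],[0,0,0],0.7],[[0,0,0],[0,0,0],0.75],[[0,0,0],[0,0,0],0.75],[[0,0,0],[0,0,0],0.75],[[0,0,0],[0,0,0],0.75]]'
python3 -m inch '[[[0,0,-0.01],[0,0,0],0.75],[[0,0,-0.02],[0,0,0],0.75],[[0,0,-0.03],[0,0,0],0.75],[[0,0,-0.04],[0,0,0],0.75],[[0,0,-0.04],[0,0,0],0.75],[[0,0,-0.04],[0,0,0],0.75]]'
python3 - <<'E'
from h import *
s=manip.state(); im,d,p=grab("wrist"); w=cloud(d,p,True); cv2.imwrite("pics/w4.png",im[:,:,::-1]); np.savez("w4.npz",im=im,w=w)
X,Y,Z=np.moveaxis(w,-1,0)
m=(abs(X-.46)<.11)&(abs(Y-.237)<.11)&(Z>.04)&(Z<.056); P=w[m]
print(m.sum(), cv2.minAreaRect(P[:,:2].astype(np.float32)))
m=(abs(X-.46)<.05)&(abs(Y-.237)<.04)&(Z>.128)&(Z<.14); print("grip",m.sum(),np.percentile(w[m],[2,50,98],axis=0).round(4) if m.any() else '')
m=(abs(X-.477)<.04)&(abs(Y-.193)<.04)&(Z>.1)&(Z<.118)&(im[...,0]>100)&(im[...,1]<90); print("cap",m.sum(),np.percentile(w[m],[1,50,99],axis=0).round(4) if m.any() else '')
print("floor/bench",np.nanmedian(Z[(abs(X-.45)<.1)&(abs(Y-.1)<.05)&(Z<.03)]))
goto(.4615,.2365,.2,.346)
E
```

```text
time: 10.7
tool_pos: [0.4774, 0.1929, 0.0646]
tool_rot: [0.0, 0.314, 0.95, 0.0]
contact_force: [-0.4, -0.4, 0.6]
gripper_width: 0.504
grasp_force: 61.6
time: 11.4
tool_pos: [0.4771, 0.1929, 0.0642]
tool_rot: [-0.0, 0.314, 0.95, -0.0]
contact_force: [0.8, -0.5, 0.6]
gripper_width: 0.751
grasp_force: 0.0
time: 12.0
tool_pos: [0.4769, 0.1928, 0.2466]
tool_rot: [0.0, 0.314, 0.95, 0.0]
contact_force: [1.8, 0.7, 0.3]
gripper_width: 0.747
grasp_force: 0.0
2069 ((0.46147945523262024, 0.23718002438545227), (0.07229863107204437, 0.15964923799037933), 20.098133087158203)
grip 575 [[0.4509 0.2244 0.1297]
 [0.4608 0.2372 0.1333]
 [0.4711 0.2501 0.135 ]]
cap 995 [[0.4569 0.1707 0.1063]
 [0.4772 0.1924 0.109 ]
 [0.4983 0.2113 0.1107]]
floor/bench -0.00029509016767175416
t 12.05 tcp [0.4804 0.1938 0.2554] yaw 0.9332 tilt 0.0138 w 0.752 gf 0.0 F [ 2.2 -0.2  5.6]
shift [0.0411 0.0225 0.0553] turn z 0.5872
```

View pics/w4.png

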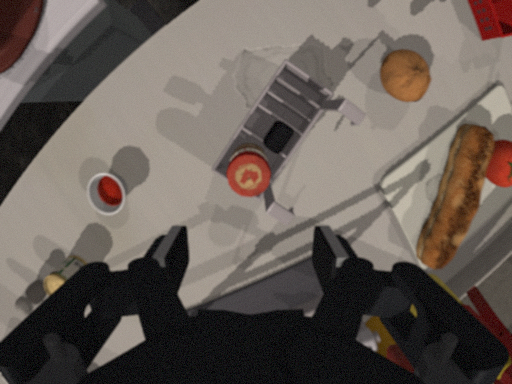

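The jar stands in the pocket: cap centre (0.4775, 0.192), top at 0.109, in the picture at (249,173). The grip is at (279,137). Turn over the grip next.

```bash
python3 -m inch '[[[0,0,0],[0,0,0.145],1],[[0,0,0],[0,0,0.145],1],[[0,0,0],[0,0,0.145],1],[[0,0,0],[0,0,0.145],1],[[0,0,0],[0,0,0.005],1],[[0,0,0],[0,0,0],1]]'
python3 - <<'E'
from h import *
w=np.load("w4.npz")["w"]; im=np.load("w4.npz")["im"]; c=np.array([.4612,.237]); 
for ps in (.34,.35,.36):
    ex=np.array([np.cos(ps),np.sin(ps)]); ey=np.array([-ex[1],ex[0]])
    x=(w[...,:2]-c)@ex; y=(w[...,:2]-c)@ey; z=w[...,2]
    o=[]
    for sg in (1,-1):
        m=(abs(y-sg*.06)<.02)&(x>.025)&(x<.08)&(z>.115)&(z<.135)
        o+=[np.percentile(x[m],[3,97]).round(4),np.percentile(y[m],[3,97]).round(4),np.median(z[m]).round(4)]
    print(ps,o)
im,d,p=grab("wrist"); w=cloud(d,p,True); X,Y,Z=np.moveaxis(w,-1,0)
m=(abs(X-.46)<.11)&(abs(Y-.237)<.11)&(Z>.04)&(Z<.056); P=w[m]
print(m.sum(), cv2.minAreaRect(P[:,:2].astype(np.float32)))
goto(.461,.2370,.087,.348)
E
```

```text
time: 12.65
tool_pos: [0.4771, 0.1929, 0.2446]
tool_rot: [0.0, 0.573, 0.82, 0.0]
contact_force: [-0.3, 0.5, 0.0]
gripper_width: 0.999
grasp_force: 0.0
0.34 [array([0.0308, 0.0558]), array([0.0531, 0.0664]), np.float64(0.1256), array([0.0321, 0.0561]), array([-0.0662, -0.053 ]), np.float64(0.1256)]
0.35 [array([0.0314, 0.0563]), array([0.0527, 0.0659]), np.float64(0.1256), array([0.0315, 0.0555]), array([-0.0666, -0.0534]), np.float64(0.1256)]
0.36 [array([0.032 , 0.0569]), array([0.0522, 0.0655]), np.float64(0.1256), array([0.0309, 0.0549]), array([-0.067 , -0.0537]), np.float64(0.1256)]
2118 ((0.46157005429267883, 0.23712049424648285), (0.07135774940252304, 0.15957659482955933), 19.627397537231445)
t 12.7 tcp [0.4771 0.1929 0.2445] yaw 0.3505 tilt 0.0004 w 1.001 gf 0.0 F [-0.4  0.   0.4]
shift [ 4.700e-02 -1.000e-04  1.575e-01] turn z 0.0025
```

```bash
python3 -m inch '[[[0.02,0,0],[0,0,0],1],[[0.027,0,0],[0,0,0],1],[[0,0,0.03],[0,0,0],1],[[0,0,0.045],[0,0,0],1],[[0,0,0.035],[0,0,0],1],[[0,0,0.0275],[0,0,0],1],[[0,0,0.01],[0,0,0],1],[[0,0,0.01],[0,0,0],1]]'
python3 -m inch '[[[0,0,0],[0,0,0],1],[[0,0,0],[0,0,0],0.6],[[0,0,0],[0,0,0],0.3],[[0,0,0],[0,0,0],0.2],[[0,0,0],[0,0,0],0.1],[[0,0,0],[0,0,0],0],[[0,0,0],[0,0,0],0],[[0,0,0],[0,0,0],0]]'
python3 -m inch '[[[0,0,0],[0,0,0],0],[[0,0,0],[0,0,0],0]]'
python3 - <<'E'
from h import *
goto(.461,.2370,.087,.348)
E
```

```text
time: 13.5
tool_pos: [0.4613, 0.2371, 0.0865]
tool_rot: [0.0, 0.574, 0.819, 0.0]
contact_force: [0.6, 0.2, 0.5]
gripper_width: 0.999
grasp_force: 0.0
time: 14.3
tool_pos: [0.461, 0.237, 0.0873]
tool_rot: [-0.0, 0.574, 0.819, -0.0]
contact_force: [-2.8, -1.8, 6.1]
gripper_width: 0.204
grasp_force: 59.1
time: 14.5
tool_pos: [0.461, 0.2371, 0.0873]
tool_rot: [-0.0, 0.574, 0.819, -0.0]
contact_force: [-3.3, -1.0, 5.9]
gripper_width: 0.204
grasp_force: 59.1
t 14.5 tcp [0.461  0.2371 0.0873] yaw 0.348 tilt 0.0005 w 0.204 gf 59.1 F [-3.3 -1.   5.9]
shift [-0.     -0.      0.0003] turn z 0.0
```

```bash
python3 -m inch '[[[0,0,-0.002],[0,0,0],0],[[0,0,-0.003],[0,0,0],0],[[0,0,-0.005],[0,0,0],0],[[0,0,-0.01],[0,0,0],0],[[0,0,-0.02],[0,0,0],0],[[0,0,-0.03],[0,0,0],0],[[0,0,-0.03],[0,0,0],0],[[0,0,-0.02],[0,0,0],0]]'
python3 -m inch '[[[0,0,-0.01],[0,0,0],0],[[0,0,0],[0,0,0.05],0],[[0,0,0],[0,0,0.09],0],[[0,0,0],[0,0,0.1],0],[[0,0,0],[0,0,0.1],0],[[0,0,0],[0,0,0.09],0],[[0,0,0],[0,0,0.05],0],[[0,0,0],[0,0,0.02],0]]'
python3 - <<'E'
from h import *
ims={}
for n in("wrist","side","scene"):
    im,d,p=grab(n); w=cloud(d,p,n=="wrist"); X,Y,Z=np.moveaxis(w,-1,0); ims[n]=im; np.savez(n+"5.npz",im=im,w=w)
    m=(X-.15*Y>.60)&(X-.15*Y<.70)&(Y>-.09)&(Y<.2)&(Z>.17)&(Z<.196); P=w[m]
    if len(P)>20:
        for _ in range(3):
            f=np.polyfit(P[:,1],P[:,0],1); r=P[:,0]-np.polyval(f,P[:,1]); P=P[abs(r)<.01]
        print(n,len(P),"x at y=.06",np.polyval(f,.06).round(4),"slope",f[0].round(4),"xres",np.percentile(r,[2,98]).round(4),"y",P[:,1].min(),P[:,1].max(),"z",np.percentile(P[:,2],[3,50,97]).round(4))
        top=P[P[:,2]>np.percentile(P[:,2],85)]; f2=np.polyfit(top[:,1],top[:,0],1); print("  top line x",np.polyval(f2,.06).round(4),f2[0].round(4),"zmax",top[:,2].mean())
a=cv2.resize(ims["wrist"][:,:,::-1],(400,300));b=cv2.resize(ims["side"][100:300,160:428,::-1],(400,300)); cv2.imwrite("pics/w5.png",np.hstack([a,b]))
goto(.461,.237,.217,-.15)
E
```

```text
time: 15.3
tool_pos: [0.462, 0.2374, 0.21]
tool_rot: [0.001, 0.574, 0.819, 0.002]
contact_force: [1.2, 0.6, -4.2]
gripper_width: 0.203
grasp_force: 59.0
time: 16.1
tool_pos: [0.4606, 0.2369, 0.2159]
tool_rot: [-0.0, 0.759, 0.651, -0.001]
contact_force: [-0.2, 0.9, -4.0]
gripper_width: 0.204
grasp_force: 59.1
wrist 1395 x at y=.06 0.6587 slope 0.1192 xres [-0.0056  0.0077] y 0.07938677934878866 0.19998978717237245 z [0.1753 0.1839 0.1914]
  top line x 0.6606 0.1126 zmax 0.18990369322623932
side 376 x at y=.06 0.6596 slope 0.1552 xres [-0.0087  0.0082] y -0.08842077736788494 0.1992679290404947 z [0.1775 0.1846 0.1925]
  top line x 0.6592 0.1517 zmax 0.191041274960437
scene 35 x at y=.06 0.6681 slope 0.0302 xres [-0.0062  0.0071] y 0.15916452486865698 0.19899322906062017 z [0.1763 0.1846 0.1929]
  top line x 0.6416 0.2619 zmax 0.1910233337709144
t 16.25 tcp [0.4609 0.237  0.2163] yaw -0.1512 tilt 0.0007 w 0.204 gf 59.1 F [-0.3 -0.4 -4.8]
shift [ 0.      0.0001 -0.0007] turn z -0.0012
```

View pics/w5.png

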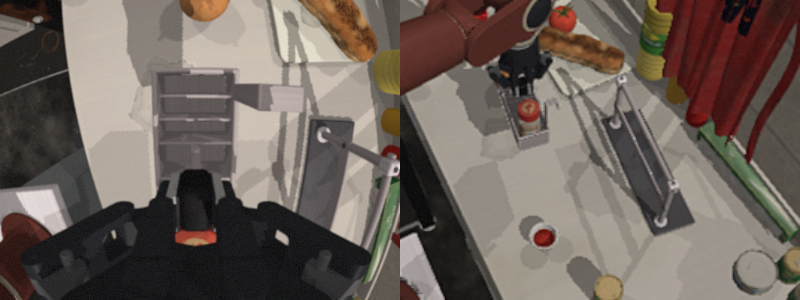

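```bash
cat > rail.py <<'E'
from h import *
from scipy.optimize import least_squares
def fit(w,lo=-.05,hi=.17,x0=.6595):
    w=w.reshape(-1,3); w=w[~np.isnan(w[:,0])]
    m=(abs(w[:,0]-x0-.152*(w[:,1]-.06))<.015)&(w[:,1]>lo)&(w[:,1]<hi)&(w[:,2]>.16)&(w[:,2]<.2); P=w[m]
    def f(q):
        a=np.array([q[0],.06,q[2]]); u=np.array([q[1],1,0]); u/=np.linalg.norm(u)
        v=P-a; return np.linalg.norm(v-np.outer(v@u,u),axis=1)-.006
    r=least_squares(f,[x0,.152,.18],loss="soft_l1",f_scale=.001)
    return len(P),r.x.round(4),np.std(r.fun).round(4),P[:,1].min().round(3),P[:,1].max().round(3)
E
python3 - <<'E'
from rail import *
for n in("side0","scene0","wrist5","side5"):
    w=np.load(n+".npz")["w"]; print(n,fit(w))
    X,Y,Z=np.moveaxis(w,-1,0)
    m=(Z>.004)&(Z<.013)&(X-.15*Y>.55)&(X-.15*Y<.73)&(abs(Y-.06)<.2)&(np.load(n+".npz")["im"].max(2)<110); 
    if m.sum()>50: print("  base",m.sum(),cv2.minAreaRect(w[m][:,:2].astype(np.float32)))
# carried caddy: hooks and rim in wrist5, grip
w=np.load("wrist5.npz")["w"]; c=np.array([.4608,.237]); ps=-.151
ex=np.array([np.cos(ps),np.sin(ps)]); ey=np.array([-ex[1],ex[0]]); x=(w[...,:2]-c)@ex; y=(w[...,:2]-c)@ey; z=w[...,2]
m=(abs(y-.06)<.02)&(x>.03)&(x<.08)&(z>.235)&(z<.28); print("hookL x,y,z",np.percentile(x[m],[3,97]).round(4),np.percentile(y[m],[3,97]).round(4),np.percentile(z[m],[5,50,95]).round(4))
for lo,hi in((-.04,.0),(.0,.04),(.04,.085)):
    m=(abs(x)<.04)&(y>lo)&(y<hi)&(z>.165)&(z<.19); print("rim z",lo,m.sum(),np.percentile(z[m],[50,90]).round(4) if m.any() else '')
m=(abs(y)<.09)&(abs(x)<.05)&(z>.165)&(z<.19); print(cv2.minAreaRect(np.stack([x[m],y[m]],1).astype(np.float32)))
w=np.load("side5.npz")["w"];im=np.load("side5.npz")["im"];x=(w[...,:2]-c)@ex; y=(w[...,:2]-c)@ey; z=w[...,2]
for lo,hi in((-.085,-.07),(-.05,-.03),(-.02,.0),(.02,.05),(.06,.085)):
    m=(abs(x)<.045)&(y>lo)&(y<hi)&(z>.165)&(z<.19); print("side rim z",lo,m.sum(),np.percentile(z[m],[50,95]).round(4) if m.any() else '')
m=(abs(y+.06)<.02)&(x>.03)&(x<.08)&(z>.235)&(z<.28); print("hookR",m.sum(),np.percentile(x[m],[3,97]).round(4),np.percentile(y[m],[3,97]).round(4),np.percentile(z[m],[5,50,95]).round(4))
E
```

```text
side0 (253, array([0.6615, 0.1541, 0.1802]), np.float64(0.0018), np.float64(-0.049), np.float64(0.17))
  base 1512 ((0.6566426753997803, 0.07449580729007721), (0.3517647683620453, 0.16423575580120087), 81.84699249267578)
scene0 (168, array([0.6564, 0.153 , 0.1817]), np.float64(0.0024), np.float64(-0.048), np.float64(0.17))
  base 344 ((0.6755825877189636, 0.06769502907991409), (0.3100277781486511, 0.09023777395486832), 80.78831481933594)
wrist5 (873, array([0.6601, 0.154 , 0.1797]), np.float64(0.0008), np.float64(0.079), np.float64(0.17))
  base 4987 ((0.6900675296783447, 0.10646044462919235), (0.2212299108505249, 0.09806230664253235), 81.24198913574219)
side5 (251, array([0.6614, 0.1585, 0.1802]), np.float64(0.0017), np.float64(-0.05), np.float64(0.17))
  base 1440 ((0.6583945751190186, 0.07806140929460526), (0.3573058843612671, 0.16021957993507385), 81.30616760253906)
hookL x,y,z [0.0325 0.0572] [0.0538 0.0668] [0.2425 0.2541 0.2552]
rim z -0.04 794 [0.1791 0.1811]
rim z 0.0 2680 [0.1777 0.181 ]
rim z 0.04 2438 [0.1797 0.1814]
((0.0010419897735118866, 0.025505930185317993), (0.10868416726589203, 0.07202685624361038), 89.8968276977539)
side rim z -0.085 92 [0.1769 0.1855]
side rim z -0.05 20 [0.1794 0.1839]
side rim z -0.02 25 [0.1789 0.1825]
side rim z 0.02 34 [0.1766 0.1836]
side rim z 0.06 10 [0.1788 0.1827]
hookR 50 [0.0335 0.0593] [-0.0681 -0.0536] [0.2372 0.2532 0.2575]
```

Rail: axis at x≈0.6603 for y=0.06, slope 0.154, z 0.180, mid about (0.661, 0.062); the caddy hangs level in the fingers with the jar upright. Go to 40 mm short of the rail.

```bash
python3 -m inch '[[[-0.005,0.005,0],[0,0,0],0],[[-0.012,0.012,0],[0,0,0],0],[[-0.019,0.018,0],[0,0,0],0],[[-0.022,0.021,0],[0,0,0],0],[[-0.025,0.025,0],[0,0,0],0],[[-0.024,0.023,0],[0,0,0],0],[[-0.018,0.018,0],[0,0,0],0],[[-0.011,0.011,0],[0,0,0],0]]'
python3 -m inch '[[[-0.007,0.006,0],[0,0,0.002],0],[[0,0,0],[0,0,0],0],[[0,0,0],[0,0,0],0],[[0,0,0],[0,0,0],0]]'
cat > look.py <<'E'
from rail import *
def look(tag):
    s=manip.state(); im,d,p=grab("wrist"); w=cloud(d,p,True); np.savez(f"wrist{tag}.npz",im=im,w=w); cv2.imwrite(f"pics/w{tag}.png",im[:,:,::-1])
    n,q,sd,y0,y1=fit(w); print("rail",n,q,sd,y0,y1)
    M=quat(s).as_matrix(); c=np.array(s["tool_pos"])[:2]; ps=np.arctan2(M[1,1],M[0,1]); rz=s["tool_pos"][2]
    ex=np.array([np.cos(ps),np.sin(ps)]); ey=np.array([-ex[1],ex[0]]); x=(w[...,:2]-c)@ex; y=(w[...,:2]-c)@ey; z=w[...,2]; f=rz-.088
    m=(abs(y-.06)<.02)&(x>.02)&(x<.08)&(z>f+.12)&(z<f+.135)
    if m.any(): print("hookL",m.sum(),"x",np.percentile(x[m],[1,3,97,99]).round(4),"y",np.percentile(y[m],[3,97]).round(4),"z",np.percentile(z[m],[5,50,95]).round(4))
    yaw=-np.arctan(q[1]); n_=np.array([np.cos(yaw),np.sin(yaw)])
    print("rail x ahead of TCP along its normal",((np.array([q[0],.06])-c)@n_).round(4),"rail yaw",yaw.round(4)); goto(*c,rz,yaw,s)
E
python3 -c "
from look import *
look('6')
im,d,p=grab('side'); print('side',fit(cloud(d,p)))"
```

```text
time: 17.05
tool_pos: [0.5731, 0.0803, 0.2166]
tool_rot: [0.0, 0.759, 0.651, -0.0]
contact_force: [-0.0, -0.3, -3.6]
gripper_width: 0.205
grasp_force: 59.2
time: 17.45
tool_pos: [0.5763, 0.0756, 0.2167]
tool_rot: [-0.0, 0.759, 0.651, 0.0]
contact_force: [0.1, 0.1, -4.5]
gripper_width: 0.202
grasp_force: 59.1
rail 3027 [0.6601 0.1545 0.1796] 0.0006 -0.022 0.17
hookL 2130 x [0.0325 0.0327 0.0574 0.0579] y [0.0539 0.0669] z [0.2535 0.255  0.2561]
rail x ahead of TCP along its normal 0.0852 rail yaw -0.1533
t 17.45 tcp [0.5763 0.0756 0.2167] yaw -0.1526 tilt 0.0004 w 0.202 gf 59.1 F [ 0.1  0.1 -4.5]
shift [0. 0. 0.] turn z 0.0006
side (178, array([0.6613, 0.1545, 0.1805]), np.float64(0.0017), np.float64(-0.05), np.float64(0.127))
```

Move 40 mm over the rail, then lower part way and check.

```bash
python3 -m inch '[[[0,0.005,0],[0,0,0],0],[[0,0.012,0],[0,0,0],0],[[0,0.012,0],[0,0,0],0],[[0,0.008,0],[0,0,0],0],[[0,0.003,0],[0,0,0],0],[[0,0,0],[0,0,0],0],[[0,0,0],[0,0,0],0]]'
python3 -m inch '[[[0,0,0.004],[0,0,0],0],[[0,0,0.008],[0,0,0],0],[[0,0,0.008],[0,0,0],0],[[0,0,0.005],[0,0,0],0],[[0,0,0],[0,0,0],0],[[0,0,0],[0,0,0],0]]'
python3 -c "
from look import *
look('7')"
```

```text
time: 18.25
tool_pos: [0.6162, 0.0685, 0.2165]
tool_rot: [-0.0, 0.759, 0.651, -0.0]
contact_force: [-0.7, 0.2, -5.0]
gripper_width: 0.206
grasp_force: 59.2
time: 18.85
tool_pos: [0.6162, 0.0685, 0.1914]
tool_rot: [-0.0, 0.759, 0.651, -0.0]
contact_force: [0.3, 0.2, -5.9]
gripper_width: 0.202
grasp_force: 59.0
rail 4269 [0.66   0.1516 0.1796] 0.003 0.032 0.17
hookL 2133 x [0.0325 0.0327 0.0574 0.058 ] y [0.0539 0.067 ] z [0.2279 0.2297 0.2308]
rail x ahead of TCP along its normal 0.0446 rail yaw -0.1505
t 18.85 tcp [0.6162 0.0685 0.1914] yaw -0.154 tilt 0.0005 w 0.202 gf 59.0 F [ 0.3  0.2 -5.9]
shift [0. 0. 0.] turn z -0.0035
```

View pics/w7.png

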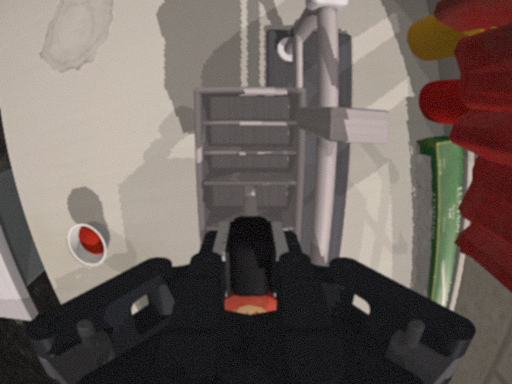

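The wrist view shows the left hook (355,124) right over the rail (325,150), with the rail parallel to the caddy's back. Lower slowly.

```bash
python3 -m inch '[[[0,0,0.003],[0,0,0],0],[[0,0,0.006],[0,0,0],0],[[0,0,0.006],[0,0,0],0],[[0,0,0.005],[0,0,0],0],[[0,0,0.005],[0,0,0],0],[[0,0,0.004],[0,0,0],0],[[0,0,0.003],[0,0,0],0],[[0,0,0.002],[0,0,0],0]]'
python3 -m inch '[[[0,0,0],[0,0,0],0],[[0,0,0.001],[0,0,0],0],[[0,0,0.001],[0,0,0],0],[[0,0,0.001],[0,0,0],0],[[0,0,0],[0,0,0],0]]'
python3 -c "
from look import *
look('8')"
```

```text
time: 19.7
tool_pos: [0.6163, 0.0685, 0.1573]
tool_rot: [-0.0, 0.759, 0.651, -0.0]
contact_force: [-0.1, 0.4, -4.1]
gripper_width: 0.202
grasp_force: 59.3
time: 20.2
tool_pos: [0.6163, 0.0685, 0.1546]
tool_rot: [-0.0, 0.759, 0.651, -0.0]
contact_force: [-0.0, -0.2, -6.2]
gripper_width: 0.202
grasp_force: 59.3
rail 7899 [0.6602 0.152  0.1804] 0.0045 0.054 0.17
hookL 2158 x [0.0325 0.0327 0.0574 0.058 ] y [0.0538 0.0671] z [0.1905 0.1929 0.194 ]
rail x ahead of TCP along its normal 0.0447 rail yaw -0.1508
t 20.2 tcp [0.6163 0.0685 0.1546] yaw -0.154 tilt 0.0002 w 0.202 gf 59.3 F [-0.  -0.2 -6.2]
shift [0. 0. 0.] turn z -0.0032
```

```bash
for i in 1; do python3 -m inch '[[[0,0,0.0007],[0,0,0],0],[[0,0,0.0007],[0,0,0],0],[[0,0,0.0006],[0,0,0],0],[[0,0,0],[0,0,0],0]]' | grep -E "tool_pos|contact"; python3 -m inch '[[[0,0,0.0005],[0,0,0],0],[[0,0,0],[0,0,0],0],[[0,0,0],[0,0,0],0]]' | grep -E "tool_pos|contact"; python3 -m inch '[[[0,0,0.0005],[0,0,0],0],[[0,0,0],[0,0,0],0],[[0,0,0],[0,0,0],0]]' | grep -E "tool_pos|contact"; done
python3 -c "
from look import *
look('9')"
```

```text
tool_pos: [0.6163, 0.0686, 0.1525]
contact_force: [0.7, -0.1, -5.2]
tool_pos: [0.6163, 0.0685, 0.1522]
contact_force: [0.6, -0.3, -5.2]
tool_pos: [0.6163, 0.0685, 0.1517]
contact_force: [-0.4, 0.0, -5.6]
rail 8025 [0.6602 0.1524 0.1803] 0.0036 0.055 0.17
hookL 3231 x [0.0326 0.0328 0.0568 0.0579] y [0.0424 0.0779] z [0.1842 0.1895 0.191 ]
rail x ahead of TCP along its normal 0.0447 rail yaw -0.1512
t 21.25 tcp [0.6163 0.0685 0.1517] yaw -0.154 tilt 0.0001 w 0.204 gf 59.3 F [-0.4  0.  -5.6]
shift [0. 0. 0.] turn z -0.0028
```

```bash
python3 -m inch '[[[0,0,0.0005],[0,0,0],0],[[0,0,0],[0,0,0],0],[[0,0,0],[0,0,0],0]]' | grep -E "tool_pos|contact"; python3 -m inch '[[[0,0,0.0005],[0,0,0],0],[[0,0,0],[0,0,0],0],[[0,0,0],[0,0,0],0]]' | grep -E "tool_pos|contact";python3 -c "
from h import *
s=manip.state();print(s['ft_torque'],s['contact_force'])"
```

```text
tool_pos: [0.6164, 0.0685, 0.1513]
contact_force: [-0.8, -0.2, -4.7]
tool_pos: [0.6165, 0.0686, 0.1512]
contact_force: [-1.7, -0.9, -1.1]
[ 0.04456587  0.13558711 -0.05209671] [-1.7270612  -0.9302405  -1.10558123]
```

Rail contact. Now tilt slowly about the rail so the foot leans onto the strip while the caddy is still held.

```bash
python3 -m inch '[[[0,0,0.0003],[0,0,0],0],[[0,0,0.0002],[-0.005,0,0],0],[[0,0,0.0002],[-0.005,0,0],0],[[0,0,0.0002],[-0.005,0,0],0],[[0,0,0.0002],[-0.005,0,0],0],[[0,0,0.0002],[-0.005,0,0],0],[[0,0,0.0002],[-0.005,0,0],0],[[0,0,0],[0,0,0],0]]' | grep -E "tool_pos|contact"
python3 -m inch '[[[0,-0.0005,0.0002],[-0.005,0,0],0],[[0,-0.0005,0.0002],[-0.005,0,0],0],[[0,-0.0005,0.0002],[-0.005,0,0],0],[[0,-0.0005,0.0002],[-0.005,0,0],0],[[0,0,0],[0,0,0],0],[[0,0,0],[0,0,0],0]]' | grep -E "tool_pos|contact"
python3 -c "
from h import *
s=manip.state();print(s['ft_torque'],s['contact_force']);goto(*s['tool_pos'],s=s)"
```

```text
tool_pos: [0.6169, 0.0685, 0.1498]
contact_force: [2.5, -0.6, 0.7]
tool_pos: [0.6146, 0.0689, 0.1488]
contact_force: [2.3, -0.3, 3.9]
[-0.10512635 -0.6057016   0.00440869] [ 2.25656831 -0.29707814  3.86051162]
t 23.3 tcp [0.6146 0.0689 0.1488] yaw -0.154 tilt 0.0506 w 0.205 gf 60.4 F [ 2.3 -0.3  3.9]
shift [0. 0. 0.] turn z None
```

```bash
python3 -m inch '[[[0,-0.0005,0],[-0.004,0,0],0],[[0,-0.0005,0],[-0.004,0,0],0],[[0,-0.0005,0],[-0.004,0,0],0],[[0,-0.0005,0],[-0.004,0,0],0],[[0,0,0],[0,0,0],0],[[0,0,0],[0,0,0],0]]' | grep -E "tool_pos|contact"
python3 -c "
from look import *
s=manip.state();print(s['ft_torque'],s['contact_force']); look('10')"
```

```text
tool_pos: [0.6133, 0.0689, 0.148]
contact_force: [7.9, -0.9, -0.9]
[-0.10905801 -1.28559486  0.1480068 ] [ 7.85279619 -0.92778273 -0.93089631]
rail 7313 [0.6601 0.1527 0.1802] 0.003 0.057 0.17
hookL 3635 x [0.0299 0.0302 0.0538 0.0549] y [0.042  0.0781] z [0.1818 0.1881 0.1903]
rail x ahead of TCP along its normal 0.0476 rail yaw -0.1515
t 23.9 tcp [0.6133 0.0689 0.148 ] yaw -0.1538 tilt 0.0687 w 0.204 gf 60.0 F [ 7.9 -0.9 -0.9]
shift [0. 0. 0.] turn z -0.0023
```

The lip has engaged the rail (7.9 N). Ease back a little, then let go gradually.

```bash
python3 -m inch '[[[0,0.0004,0],[0.003,0,0],0],[[0,0.0004,0],[0.003,0,0],0],[[0,0.0004,0],[0.003,0,0],0],[[0,0,0],[0,0,0],0],[[0,0,0],[0,0,0],0]]' | grep -E "tool_pos|contact"
python3 -c "
from h import *
s=manip.state();print(s['ft_torque'],s['contact_force'],quat(s).as_matrix()[2])"
```

```text
tool_pos: [0.613, 0.069, 0.1484]
contact_force: [-0.7, -0.9, 4.9]
[-0.14076424 -0.27188728  0.10859462] [-0.73294979 -0.92160728  4.86270848] [-3.60542716e-04  5.52398932e-02 -9.98473046e-01]
```

```bash
python3 -m inch '[[[0,0,-0.0003],[0,0,0],0],[[0,0,0],[0,0,0],0.205],[[0,0,0],[0,0,0],0.21],[[0,0,0],[0,0,0],0.215],[[0,0,0],[0,0,0],0.22],[[0,0,0],[0,0,0],0.225],[[0,0,0],[0,0,0],0.23],[[0,0,0],[0,0,0],0.235]]'
python3 -m inch '[[[0,0,0],[0,0,0],0.24],[[0,0,0],[0,0,0],0.25],[[0,0,0],[0,0,0],0.26],[[0,0,0],[0,0,0],0.28],[[0,0,0],[0,0,0],0.3],[[0,0,0],[0,0,0],0.32],[[0,0,0],[0,0,0],0.35],[[0,0,0],[0,0,0],0.4]]'
python3 - <<'E'
from look import *
look('11')
im,d,p=grab("side"); cv2.imwrite("pics/s11.png",cv2.resize(im[90:300,220:420,::-1],(600,600)))
E
```

```text
time: 25.25
tool_pos: [0.6133, 0.069, 0.1482]
tool_rot: [0.021, 0.759, 0.65, 0.018]
contact_force: [-0.4, 0.4, -1.0]
gripper_width: 0.236
grasp_force: 0.0
time: 26.05
tool_pos: [0.6136, 0.069, 0.1486]
tool_rot: [0.022, 0.759, 0.65, 0.019]
contact_force: [0.1, -0.0, 0.8]
gripper_width: 0.401
grasp_force: 0.0
rail 7572 [0.6601 0.1516 0.1802] 0.003 0.007 0.17
hookL 3607 x [0.0296 0.0298 0.0534 0.0546] y [0.0419 0.0781] z [0.1823 0.1881 0.1904]
rail x ahead of TCP along its normal 0.0473 rail yaw -0.1505
t 26.05 tcp [0.6136 0.069  0.1486] yaw -0.154 tilt 0.057 w 0.401 gf 0.0 F [ 0.1 -0.   0.8]
shift [0. 0. 0.] turn z -0.0035
```

View pics/s11.png

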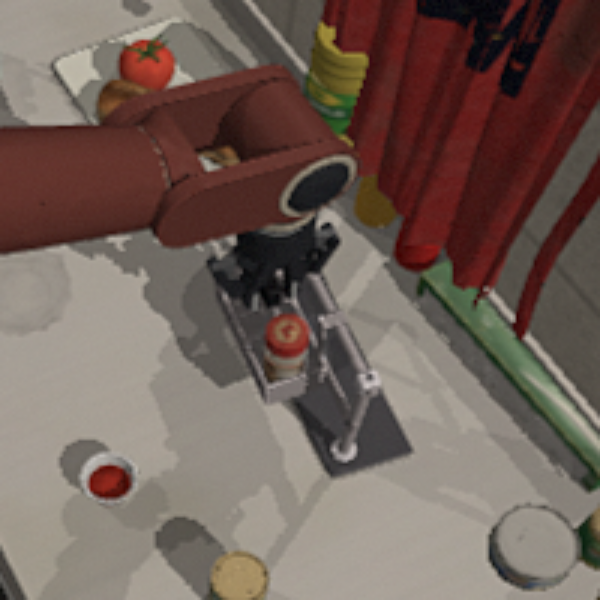

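The side view shows both hooks on the rail, with the jar upright in the pocket at (288,345), and nothing moved on release. Withdraw along the grip.

```bash
python3 -m inch '[[[0,0,-0.005],[0,0,0],0.5],[[0,0,-0.01],[0,0,0],0.5],[[0,0,-0.015],[0,0,0],0.5],[[0,0,-0.02],[0,0,0],0.5],[[0,0,-0.03],[0,0,0],0.5],[[0,0,-0.03],[0,0,0],0.5],[[0,0,-0.03],[0,0,0],0.5],[[0,0,-0.01],[0,0,0],0.5]]' | grep -E "time|contact"
python3 -m inch '[[[0,-0.03,0],[0,0,0],0.5],[[0,-0.04,0],[0,0,0],0.5],[[0,-0.03,0],[0,0,0],0.5],[[0,0,0],[0,0,0],0.5],[[0,0,0],[0,0,0],0.5],[[0,0,0],[0,0,0],0.5]]' | grep -E "time|contact"
python3 - <<'E'
from rail import *
im,d,p=grab("wrist"); w=cloud(d,p,True); print(fit(w)); q=np.array([.6604,.06]); ps=-.152
ex=np.array([np.cos(ps),np.sin(ps)]); ey=np.array([-ex[1],ex[0]]); x=(w[...,:2]-q)@ex; y=(w[...,:2]-q)@ey; z=w[...,2]
for sg in(1,-1):
    m=(abs(y-sg*.06-.003)<.012)&(abs(x)<.03)&(z>.1875)&(z<.2); print("hook",m.sum(),np.percentile(x[m],[3,97]).round(4) if m.any() else'',np.median(z[m]).round(4) if m.any() else '',np.percentile(y[m],[3,97]).round(4) if m.any() else '')
m=(im[...,0]>100)&(im[...,1]<80)&(z>.15)&(z<.2)&(x<-.01)&(x>-.1); print("cap",m.sum(),np.percentile(w[m],[2,50,98],axis=0).round(4) if m.any() else'')
m=(abs(y)<.02)&(x<-.02)&(x>-.09)&(z>.188)&(z<.21); print("grip",m.sum(),np.percentile(x[m],[3,97]),np.percentile(z[m],[5,95]) if m.any() else '')
b,_,_=grab("side"); cv2.imwrite("pics/f.png",np.hstack([cv2.resize(im[:,:,::-1],(400,300)),cv2.resize(b[90:300,200:480,::-1],(400,300))]))
E
```

```text
time: 26.95
contact_force: [0.3, 0.3, 0.3]
time: 27.55
contact_force: [0.1, -0.7, -0.2]
(2368, array([0.6599, 0.1551, 0.1802]), np.float64(0.0032), np.float64(-0.028), np.float64(0.17))
hook 328 [-0.0172  0.0064] 0.1893 [0.0555 0.0689]
hook 249 [-0.0176  0.0064] 0.1892 [-0.0637 -0.0508]
cap 739 [[0.5852 0.0014 0.1653]
 [0.6039 0.0233 0.169 ]
 [0.6255 0.0418 0.1712]]
grip 506 [-0.05853214 -0.04217333] [0.18953744 0.19492848]
```

View pics/f.png

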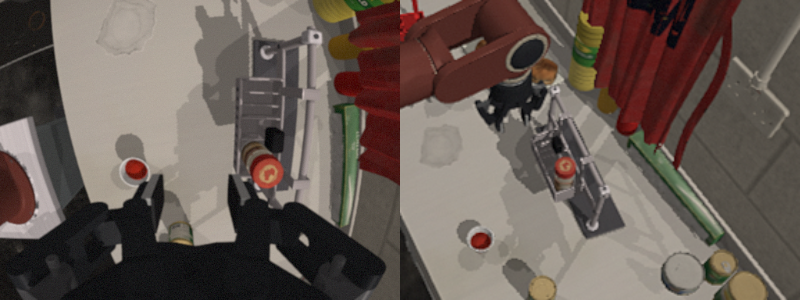

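Both hooks are over the rail (x about -5 mm, z about +6 mm), the jar stands in the pocket, and the robot is clear. Hand in.

```bash
python3 -c "
from plant import manip
print(manip.job_done())"
```

```text
the job is handed in; nothing more can be done
None
```

The loaded caddy is hanging by both hooks on the rail with the jar upright in its pocket, and the job is handed in; no verdict came back, and its back resting on the lower strip was judged from contact forces while I still held it, not checked after release.

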